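# Clamp down the service hatch of the mist humidifier

## Robot

A 7-joint arm with a two-finger parallel gripper is mounted at the origin on the work surface. World frame = base frame: x ahead of the robot, y to its left, z up, the work surface at z = 0. Lengths are in m, angles in rad, forces in N, time in s.
With the tool pointing down it reaches from about 0.4 to 0.875 m from the base axis. Payload 6.5 kg.
Tool frame: the origin (TCP) lies at the very end of the fingers, on their centre line; the grasp point (between the pads) lies 19 mm behind it (robot.grip_point_offset is the distance from the TCP to the grasp point, in m); x points along the fingers, z is the direction in which the jaws open and shut, and the axes are right-handed (so a half turn about x gives the same grasp; the last joint's range is limited). The gripper opens to 88 mm and grips with 3 to 60 N. Pads are 18 mm wide; open, the fingers measure 123 mm over their backs; the gripper's body (75 mm by 187 mm) begins 45 mm behind the grasp point.
Start: joints at [-1.302, 0.536, -0.004, 1.538, 0.003, 1.067, -0.071], TCP at [0.214, 0.614, 0.239] pointing down, gripper open.
Joint ranges: [-2.7, 2.7], [-0.37, 2.16], [-1.27, 1.26], [0.24, 2.4], [-1.31, 4.45], [0.19, 1.91], [-2.76, 2.76]. Speed limits (rad/s): [2.39, 2.39, 3.14, 3.14, 3.14, 3.14, 3.14].

## Interface

Orientations are given as [roll, pitch, yaw] about the fixed x, y, z axes, in that order (R = Rz(yaw) Ry(pitch) Rx(roll)).
In Python, from rig import robot gives the robot as it stands.
- The arm moves only by the tool step_arm, never from a script. Its argument "targets" is a list of rows, each an object of numbers: "x", "y", "z": the shift along the tool's x, y, z in mm; "roll": the turn about the tool's x in rad. In form: [{"x": .., "y": .., "z": .., "roll": ..}, ...]. A call has 1 to 8 rows; each row is the pose to reach, as a shift and turn from the pose commanded when the call began, along the tool's axes at that moment; what a row does not reach only later rows make up. A row lasts 1/12 s, in which the tool goes at most 41.7 mm and 7.16 degrees, less where a joint would pass 70% of its speed; a pose out of reach is approached as far as the arm can. A call with a gripper value outside its range is refused whole. "hand" is the finger opening in mm, from 0 to 88.1, set as the call begins (left out, the last holds). The fingers move at their own pace and stop on an object; "grip_force" is the grip in N (left out, the last holds). Time passes only in rows, so rows that repeat a pose let the fingers close. It gives the time, the measured TCP pose, the force and the opening at its end, in the units of the state.
- robot.sense(): the state, without advancing time (a new reading comes with each control period).
- robot.camera(name): name is "side" or "top" or "wrist"; returns a dict with "color" (420x560x3 uint8, red, green, blue), "fov_y" (degrees; the focal length in pixels is half the picture's height over the tangent of half this angle, whatever the lens; pixels are square), "cx", "cy" (the principal point, pixels), "eye" and "rotation" of the camera in the world; the wrist camera has in their place "T_tool_cam" (4x4, takes a point from camera to tool coordinates, whose origin is the TCP and whose axes are the tool frame's). Camera axes: x right, y down, z forward; pixel columns grow to the right and rows downward; lengths in m; the calibration is good to about 2 mm. A picture is of the moment at which its call begins: read the wrist's pose just before it. There is no depth.
- robot.close_job(): hands the job in, once; it reports no verdict.
The state is a dict: "t": time; "joints": joint angles; "dq": joint speeds; "tau": joint torques, N m; "position": TCP position; "orientation": TCP orientation; "ft_force": force on the tool from outside, world axes, zero at the start; "wrist_torque": the same for the moment, N m; "grip_width": finger opening in m.
Only numpy, scipy, OpenCV 4.12 (cv2) and the standard library are available. Lean on these libraries where they do the work, as an engineer would, in place of code of your own. Each camera call takes 0.05 s, during which the arm holds its last target.

## Task

The service hatch of the mist humidifier is back in its place and has to be clamped down. With your fingertips, push the swung-out hold-down bar across the hatch until its notch is fully home round the stud, under the loose wing nut; then push the wings of the nut round clockwise (seen from above), in as many strokes as it takes, until it is snug on the bar and turns no further. Only push: do not pinch the bar or the nut, and leave the bottles, caps and other loose things where they are.

Things in the scene. Friction and masses are not known exactly. Their poses are not given: they have to be found in the camera images.
- mist_box: Mist humidifier, fixed on the table: metal casing 340 (x) by 320 (y) by 140 mm high; origin at the centre of its underside, x to its back, y to its left. On its top, in its frame: hatch plate 180 by 150 mm centred at x -40, y 0, its top 146 mm above the table; mist outlet 90 mm dia at x +110, y 0, top 190 mm above the table. A grey enclosure stands 50 mm out of its left side, lower than the top.
- stud_foot (a point): Foot of the upright threaded stud (16 mm dia) that carries the wing nut, on the casing's top 140 mm above the table, at x -40, y -100 in the humidifier's frame. The stud's end, with a small cross pin, is 193 mm above the table.
- clamp_bar (a joint): Swing of the hold-down bar about its upright pivot post, rad. 0 = fully home, notch round the stud, against its stop; it grows as the bar swings out to the box's front (-x of the box), so closing is anticlockwise seen from above. Starts 0.4 to 0.8 out, turns stiffly (0.15 N m of friction), stays where it is left. Below 0.05 counts as home.
- bar_pivot (a point): Pivot axis of the bar at the bar's top face, 164 mm above the table (x -40, y +100 in the box's frame; post 22 mm dia, top at 169 mm). The steel bar is 30 mm wide and 12 mm thick (152 to 164 mm above the table, 6 mm of air over the hatch), straight out to a 48 mm wide head with the notch centre 200 mm from the pivot; the notch opens on the closing side.
- bar_middle (a point): Point on the bar's centre line, on its top face, 100 mm from the pivot, half way to the notch. A round rubber foot, 36 mm dia, sits under the bar here and a low round nut, 3.5 mm, on it.
- wing_nut (a joint): Turn of the wing nut, rad; grows as it is turned clockwise seen from above (tightened). 9.0 = snug: it stops hard on the bar's top, its underside 164 mm above the table. Starts at 1.5 to 4.5, so 4.5 to 7.5 rad are left. Sinks 4 mm a turn, turns easily (0.03 N m of friction) and stays where it is left. Above 8.7 counts as snug.
- nut_axis (a point): Point on the nut's axis at its underside; sinks as the nut is tightened. Plain steel nut: hub 29 mm dia at the foot, 23 mm at its top, 17 mm high; two upright rounded wings opposite one another, 7 mm thick, standing from 12 to 35 mm above the underside and out to 36 mm from the axis (72 mm over both). The stud's end stands above the hub between the wings.
- wing_end (a point): Outer end of one wing, 36 mm from the axis, 23.5 mm above the nut's underside; from nut_axis to it is the direction of the wings.
- bottle_a: Culture bottle with mushrooms, 88 mm dia, 150 mm high and 185 with the mushrooms, on the table to the right of the humidifier; loose, to be left alone. Origin at the centre of its underside.
- bottle_b: Another such culture bottle, 88 mm dia, on the table on the right; loose, to be left alone. Origin at the centre of its underside.
- cap_on_box: White bottle cap, 76 mm dia, 22 mm high, on top of the humidifier, at the back on the right; loose, to be left alone. Origin at the centre of its underside.
- cap_on_table: White bottle cap, 76 mm dia, 22 mm high, on the table on the left; loose, to be left alone. Origin at the centre of its underside.
- spanner: Small steel spanner, 120 mm long, lying on top of the humidifier, at the back on the left; loose, to be left alone. Origin at the centre of its underside.
- sprayer: White spray bottle, 68 mm dia, 170 mm high, on the table on the left; loose, to be left alone. Origin at the centre of its underside.
- hygrometer: Grey hand-held hygrometer, 100 by 60 by 24 mm, on the table on the right, near the robot; loose, to be left alone. Origin at the centre of its underside.

How it is judged:
By the outcome, as a careful person would: the job done as asked, in the order asked, and still so for the second after the job is handed in, with the robot touching nothing.
It also fails if it takes over 67 s, if anything falls off the work surface, if the arm or the gripper's body presses on something with over 40 N, if the wrist force passes 120 N, or if a joint passes its speed limit or range.

## Working session

There is one attempt and no reset: what is moved stays moved. The work goes in short steps, Python scripts to look and compute and a tool call to move; the robot and the scene stay as the last step left them, time stands still between calls to the robot, and variables do not carry over. Pictures are saved under pics/ and viewed, and the job is handed in when it is done.

Besides the shell and the picture viewer there is one more tool, called after "Request:" as name([rows], argument=value, ...), one row to a line, values as JSON. step_arm: Moves the arm, as the interface text tells. Its arguments: {"type":"object","properties":{"targets":{"type":"array","items":{"type":"object","properties":{"x":{"type":"number"},"y":{"type":"number"},"z":{"type":"number"},"roll":{"type":"number"}}}},"hand":{"type":"number"},"grip_force":{"type":"number"}},"required":["targets"]}

```bash
ls; mkdir -p pics; cat > h.py <<'E'
import numpy as np,cv2
from rig import robot
from scipy.spatial.transform import Rotation as R
def ray(c,u,v,pose=None):
    f=210/np.tan(np.radians(c['fov_y'])/2)
    d=np.array([(u-c['cx'])/f,(v-c['cy'])/f,1.])
    return np.array(c['eye']),np.array(c['rotation'])@d
def onz(c,u,v,z):
    e,d=ray(c,u,v); return e+d*(z-e[2])/d[2]
def proj(c,p):
    f=210/np.tan(np.radians(c['fov_y'])/2)
    q=np.array(c['rotation']).T@(np.array(p)-c['eye']); return f*q[0]/q[2]+c['cx'],f*q[1]/q[2]+c['cy']
def wristcam(c,s):
    T=np.eye(4);T[:3,:3]=R.from_euler('xyz',s['orientation']).as_matrix();T[:3,3]=s['position']
    T=T@np.array(c['T_tool_cam']); c['eye']=T[:3,3];c['rotation']=T[:3,:3]; return c
def shot(name,fn):
    s=robot.sense(); c=robot.camera(name)
    if name=='wrist': c=wristcam(c,s)
    cv2.imwrite('pics/'+fn+'.png',c['color'][:,:,::-1]); 
    import pickle; pickle.dump({k:c[k] for k in c},open('pics/'+fn+'.pkl','wb'))
    return c
E
python3 - <<'E'
from h import *
for n in('side','top','wrist'):
    c=shot(n,n+'0'); print(n,c['fov_y'],c['cx'],c['cy'],np.round(c['eye'],3),np.round(c['rotation'],3).tolist())
print(robot.sense())
E
```

```text
pics
side 48.390339125308984 278.3885214392719 210.93094418109607 [-0.01  -0.618  1.14 ] [-2.444, 0.008, -0.744]
top 51.60694141215559 277.5422342109837 204.51153705734825 [0.419 0.005 1.214] [-3.021, 0.015, -1.562]
wrist 62.06095296921331 280.4545905429717 210.6193926019137 [0.151 0.635 0.384] [[0.328, 0.913, 0.242], [0.945, -0.317, -0.085], [-0.001, 0.256, -0.967]]
{'t': 0.15, 'joints': array([-1.30219503,  0.53700308, -0.00441937,  1.53857381,  0.00257667,
        1.0673016 , -0.07121605]), 'dq': array([ 0.00078709, -0.00228694,  0.00045818, -0.00259805,  0.0014465 ,
       -0.0004165 , -0.00134907]), 'tau': array([ 1.78115704e-03, -5.71323073e+01,  9.92029086e-01, -2.51827741e+01,
       -5.61750750e-02,  1.51326024e-02,  9.45579973e-05]), 'position': array([0.21344303, 0.61348948, 0.23806165]), 'orientation': array([-3.07464521,  1.56951618, -1.83862279]), 'ft_force': array([-0.45720041, -0.1296618 , -1.09490093]), 'wrist_torque': array([-0.03111445, -0.03056064, -0.00376041]), 'grip_width': 0.08820988774748074}
```

```bash
python3 - <<'E'
s=open('h.py').read()
s=s.replace("    cv2.imwrite","    else: c['rotation']=R.from_euler('xyz',c['rotation']).as_matrix()\n    cv2.imwrite")
open('h.py','w').write(s)
import pickle
from h import *
for n in('side','top'):
    p='pics/'+n+'0.pkl';c=pickle.load(open(p,'rb'));c['rotation']=R.from_euler('xyz',c['rotation']).as_matrix();pickle.dump(c,open(p,'wb'));print(c['rotation'].round(2))
E
```

```text
[[ 0.74 -0.52  0.43]
 [-0.68 -0.56  0.48]
 [-0.01 -0.64 -0.77]]
[[ 0.01 -0.99  0.12]
 [-1.   -0.01  0.02]
 [-0.02 -0.12 -0.99]]
```

View pics/side0.png

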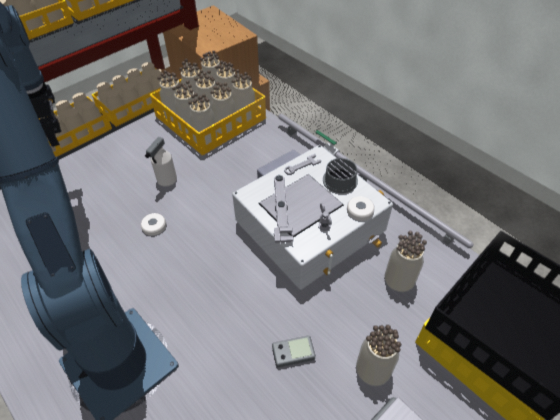

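View pics/top0.png

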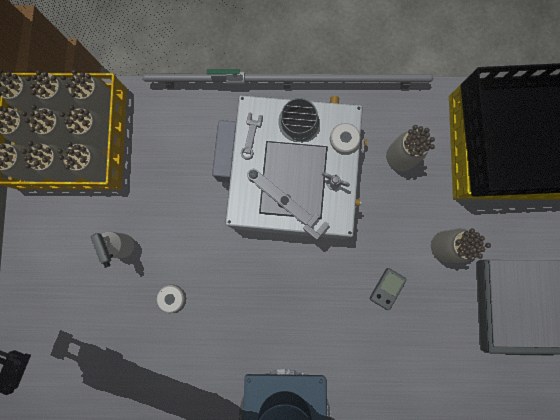

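View pics/wrist0.png

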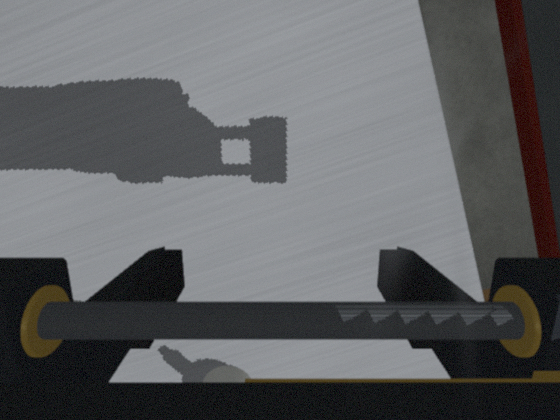

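```bash
python3 - <<'E'
import cv2
a=cv2.imread('pics/top0.png')[85:255,205:385]; cv2.imwrite('pics/topz.png',cv2.resize(a,None,fx=4,fy=3.5,interpolation=cv2.INTER_CUBIC) if 0 else cv2.resize(a,(630,595),interpolation=cv2.INTER_CUBIC))
a=cv2.imread('pics/side0.png')[140:290,220:410]; cv2.imwrite('pics/sidez.png',cv2.resize(a,(760,600),interpolation=cv2.INTER_CUBIC))
E
```

```text
(no output)
```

View pics/topz.png

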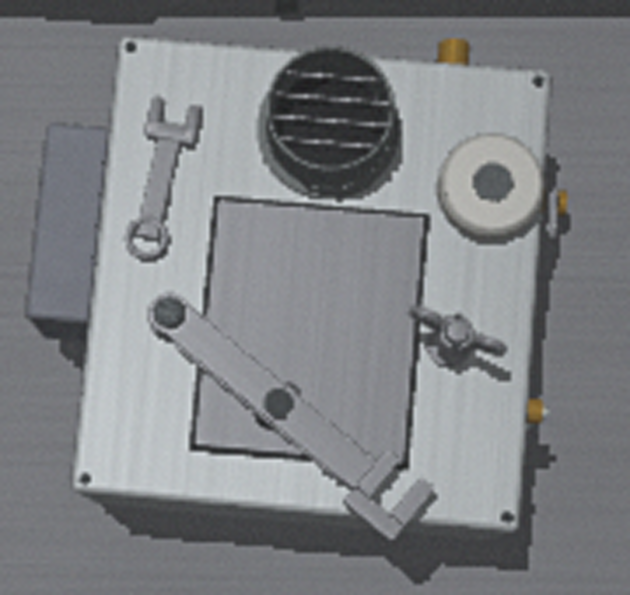

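View pics/sidez.png

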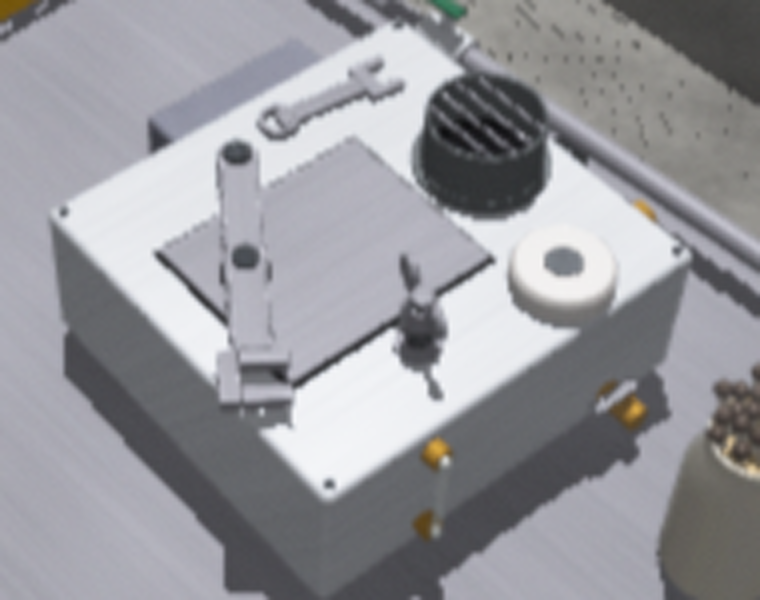

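```bash
python3 - <<'E'
from h import *
import pickle
c=pickle.load(open('pics/top0.pkl','rb'));d=pickle.load(open('pics/side0.pkl','rb'))
def T(u,v,z): return onz(c,205+u/3.5,85+v/3.5,z)
def S(u,v,z): return onz(d,220+u/4,140+v/4,z)
C=[T(120,38,.14),T(548,70,.14),T(518,530,.14),T(75,490,.14)]
H=[T(217,199,.146),T(428,213,.146),T(407,467,.146),T(193,447,.146)]
HS=[S(355,137,.146),S(494,262,.146),S(293,386,.146),S(155,257,.146)]
for n,l in(('box',C),('hatchT',H),('hatchS',HS)):
    l=np.array(l); print(n,l.round(4)[:,:2].tolist(),l.mean(0).round(4),[round(np.linalg.norm(l[i]-l[i-1]),4) for i in range(4)])
    for i,o in((0,1),(3,2)):
        e=l[i]-l[o]; print(' left dir yaw',np.degrees(np.arctan2(-e[0],e[1])))
    for i,o in((0,3),(1,2)):
        e=l[i]-l[o]; print(' fwd dir yaw',np.degrees(np.arctan2(e[1],e[0])))
print('pivot',T(169,311,.169),S(237,152,.169))
print('barmid',T(279,402,.1675),S(245,257,.1675))
print('stud',T(457,330,.193),S(421,296,.193))
for z in(.19,.21):print('wingtips',z,T(413,313,z),T(505,350,z))
E
```

```text
box [[0.831, 0.1237], [0.8076, -0.1899], [0.472, -0.164], [0.4978, 0.1491]] [ 0.6521 -0.0203  0.14  ] [np.float64(0.3342), np.float64(0.3144), np.float64(0.3366), np.float64(0.3141)]
 left dir yaw -4.254197686945249
 left dir yaw -4.703051204013388
 fwd dir yaw -4.365698828506026
 fwd dir yaw -4.4074600282281535
hatchT [[0.7083, 0.0506], [0.6987, -0.1013], [0.5154, -0.0856], [0.5284, 0.0654]] [ 0.6127 -0.0177  0.146 ] [np.float64(0.1804), np.float64(0.1521), np.float64(0.184), np.float64(0.1516)]
 left dir yaw -3.6136410817218043
 left dir yaw -4.936351767866367
 fwd dir yaw -4.716685359259182
 fwd dir yaw -4.881685042946559
hatchS [[0.7094, 0.0423], [0.694, -0.1103], [0.5164, -0.0925], [0.5237, 0.055]] [ 0.6109 -0.0264  0.146 ] [np.float64(0.1861), np.float64(0.1534), np.float64(0.1785), np.float64(0.1477)]
 left dir yaw -5.79017532181025
 left dir yaw -2.8631868985487623
 fwd dir yaw -3.9238374077715634
 fwd dir yaw -5.722552754180684
pivot [0.62156834 0.08223113 0.169     ] [0.62015014 0.07433721 0.169     ]
barmid [0.55809477 0.00485348 0.1675    ] [ 0.55735174 -0.00174425  0.1675    ]
stud [ 0.60496266 -0.11588585  0.193     ] [ 0.60386586 -0.12150943  0.193     ]
wingtips 0.19 [ 0.61711371 -0.08630589  0.19      ] [ 0.5918916  -0.14876209  0.19      ]
wingtips 0.21 [ 0.61325223 -0.08452426  0.21      ] [ 0.58852252 -0.14576116  0.21      ]
```

```bash
python3 - <<'E'
from h import *
s=robot.sense();M=R.from_euler('xyz',s['orientation']).as_matrix();print(M.round(3))
c=robot.camera('wrist');print(np.round(c['T_tool_cam'],3))
tgt=np.array([.54,-.03,.30])
print((M.T@(tgt-s['position'])*1000).round(1))
# roll so that tool z -> along box y (yaw -4.6deg) 
yb=np.array([np.sin(np.radians(4.6)),np.cos(np.radians(4.6)),0])
print('angle of z',np.degrees(np.arctan2(M[1,2],M[0,2])),'want +-',np.degrees(np.arctan2(yb[1],yb[0])))
E
```

```text
[[-0.    -0.944  0.329]
 [-0.001  0.329  0.944]
 [-1.    -0.    -0.001]]
[[-0.001 -0.256  0.967 -0.146]
 [ 0.    -0.967 -0.256  0.066]
 [ 1.     0.     0.001 -0.001]
 [ 0.     0.     0.     1.   ]]
[ -61.3 -519.9 -500.6]
angle of z 70.8188649345633 want +- 85.4
```

Request:
step_arm([
  {"x": -20,"y": -20,"z": -20},
  {"x": -40,"y": -50,"z": -45},
  {"x": -61,"y": -80,"z": -73},
  {"x": -61,"y": -108,"z": -101},
  {"x": -61,"y": -136,"z": -129},
  {"x": -61,"y": -165,"z": -157},
  {"x": -61,"y": -193,"z": -185},
  {"x": -61,"y": -222,"z": -213},
], hand=0)

```text
validation failed for argument at $.ta...
```

Request:
step_arm([
  {"x": 0,"y": -28,"z": -28},
  {"x": 0,"y": -57,"z": -55},
  {"x": 0,"y": -85,"z": -82},
  {"x": 0,"y": -113,"z": -110},
  {"x": 0,"y": -141,"z": -137},
  {"x": 0,"y": -170,"z": -165},
  {"x": 0,"y": -198,"z": -192},
  {"x": 0,"y": -220,"z": -214},
])

```text
validation failed for argument at $.ta...
```

Request:
step_arm([
  {"x": 0,"y": -25,"z": -25,"roll": -0.1},
  {"x": 0,"y": -50,"z": -50,"roll": -0.2},
  {"x": 0,"y": -65,"z": -65,"roll": -0.255},
  {"x": 0,"y": -78,"z": -73,"roll": -0.255},
  {"x": 0,"y": -78,"z": -73,"roll": -0.255},
])

```text
t: 0.62
position: [0.2662, 0.5168, 0.2388]
orientation: [-2.249, 1.569, -0.765]
ft_force: [0.2, -0.4, -0.6]
grip_width: 0.0881
```

```bash
python3 - <<'E'
from h import *
s=robot.sense();print(s);c=shot('wrist','w1')
E
```

```text
{'t': 0.6167, 'joints': array([-1.13737163,  0.42021712, -0.04743832,  1.7237625 ,  0.02492211,
        0.99880571,  0.29038732]), 'dq': array([-0.04356659,  0.02894264, -0.03384999, -0.05148025, -0.01099285,
       -0.0051781 , -0.05178589]), 'tau': array([-7.90749136e-01, -5.03794241e+01, -8.95422064e-01, -2.36066508e+01,
       -2.32544574e-01, -5.78293202e-04,  5.40260319e-01]), 'position': array([0.26621988, 0.51680186, 0.2388488 ]), 'orientation': array([-2.24927957,  1.56906886, -0.76469879]), 'ft_force': array([ 0.2240789 , -0.42499963, -0.64193389]), 'wrist_torque': array([ 0.00816809, -0.026611  , -0.04409802]), 'grip_width': 0.08805308788912491}
```

View pics/w1.png

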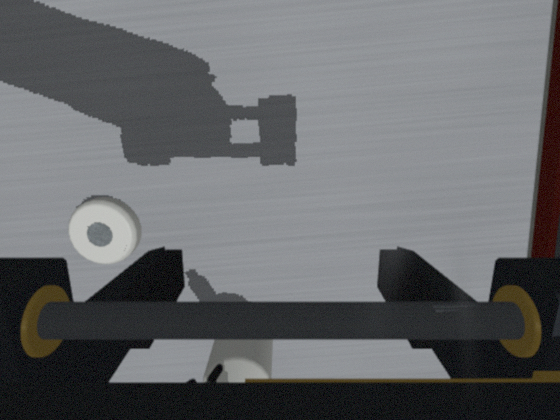

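```bash
cat >> h.py <<'E'
def to(x,y,z,ang=None):
    s=robot.sense();M=R.from_euler('xyz',s['orientation']).as_matrix()
    d=M.T@(np.array([x,y,z])-s['position'])*1000
    a=np.degrees(np.arctan2(M[1,2],M[0,2])); 
    print('t',round(s['t'],2),'pos',s['position'].round(4),'zang',a.round(2),'d',d.round(1),'roll',None if ang is None else round(np.radians(((a-ang)+180)%360-180),3),'F',s['ft_force'].round(1),'T',s['wrist_torque'].round(2),'j7',s['joints'][6].round(2),'g',s['grip_width'].round(4))
E
python3 -c "
from h import *
to(.54,-.03,.30,85.4)"
```

```text
Traceback (most recent call last):
  File "h.py", line 27, in to
    print('t',round(s['t'],2),'pos',s['position'].round(4),'zang',a.round(2),'d',d.round(1),'roll',None if ang is None else round(np.radians(((a-ang)+180)%360-180),3),'F',s['ft_force'].round(1),'T',s['wrist_torque'].round(2),'j7',s['joints'][6].round(2),'g',s['grip_width'].round(4))
                                                                                                                                                                                                                                                                  ^^^^^^^^^^^^^^^^^^^^^
AttributeError: 'float' object has no attribute 'round'
```

```bash
sed -i "s/s\['grip_width'\].round(4)/round(s['grip_width'],4)/" h.py
python3 -c "
from h import *
to(.54,-.03,.30,85.4)"
```

```text
t 0.67 pos [0.2644 0.5189 0.2389] zang 85.17 d [ -61.1 -320.8 -523.7] roll -0.004 F [-1.4  0.9  0.1] T [ 0.04  0.06 -0.03] j7 0.29 g 0.0879
```

Request:
step_arm([
  {"x": -15,"y": -15,"z": -20,"roll": 0},
  {"x": -30,"y": -32,"z": -50,"roll": 0},
  {"x": -45,"y": -50,"z": -82,"roll": 0},
  {"x": -61,"y": -68,"z": -110,"roll": 0},
  {"x": -61,"y": -88,"z": -145,"roll": 0},
  {"x": -61,"y": -110,"z": -180,"roll": 0},
  {"x": -61,"y": -132,"z": -215,"roll": 0},
  {"x": -61,"y": -153,"z": -250,"roll": 0},
], hand=0)

```text
t: 1.33
position: [0.3964, 0.2586, 0.3003]
orientation: [-0.473, 1.569, 1.019]
ft_force: [1.3, 0.2, 0.6]
grip_width: 0.0368
```

Request:
step_arm([
  {"x": 0,"y": -22,"z": -35,"roll": 0},
  {"x": 0,"y": -43,"z": -70,"roll": 0},
  {"x": 0,"y": -65,"z": -105,"roll": 0},
  {"x": 0,"y": -86,"z": -140,"roll": 0},
  {"x": 0,"y": -107,"z": -175,"roll": 0},
  {"x": 0,"y": -129,"z": -210,"roll": 0},
  {"x": 0,"y": -150,"z": -245,"roll": 0},
  {"x": 0,"y": -168,"z": -274,"roll": 0},
])

```text
t: 2.0
position: [0.5436, -0.0294, 0.3]
orientation: [-1.674, 1.569, -0.183]
ft_force: [0.4, 0.4, -0.9]
grip_width: 0.0002
```

```bash
python3 - <<'E'
from h import *
to(.54,-.03,.3,85.4);c=shot('wrist','w2');print(robot.sense()['joints'].round(2))
E
```

```text
t 2.0 pos [ 0.5436 -0.0294  0.3   ] zang 85.42 d [ 0.   3.6 -0.8] roll 0.0 F [ 0.4  0.4 -0.9] T [ 0.01 -0.09 -0.03] j7 1.56 g 0.0002
[-0.28  0.3   0.33  1.76 -0.1   1.09  1.56]
```

View pics/w2.png

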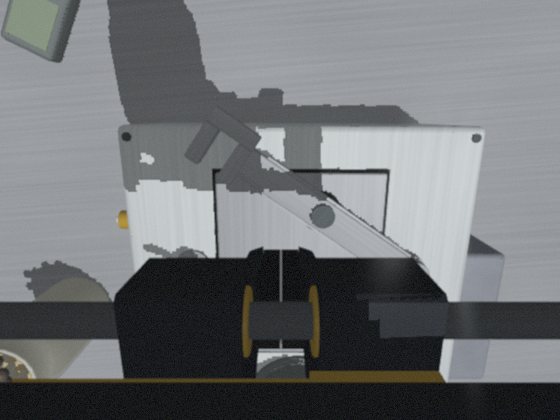

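```bash
python3 - <<'E'
from h import *
import pickle
c=pickle.load(open('pics/w2.pkl','rb'));print(c['eye'])
for n,u,v,z in(('mid',322,215,.1675),('scrR',126,136,.14),('scrL',476,138,.14),('hR',215,171,.146),('hL',387,171,.146),('cornR',122,126,.14),('cornL',484,126,.14)):
    print(n,onz(c,u,v,z).round(4))
E
```

```text
[ 0.47704843 -0.02460799  0.44630322]
mid [0.5578 0.0036 0.1675]
scrR [ 0.4819 -0.158   0.14  ]
scrL [0.5076 0.1419 0.14  ]
hR [ 0.5172 -0.0845  0.146 ]
hL [0.529  0.0637 0.146 ]
cornR [ 0.4734 -0.1598  0.14  ]
cornL [0.498 0.148 0.14 ]
```

```bash
python3 - <<'E'
from h import *
to(.5055,.0075,.156,85.4);to(.588,-.029,.156)
E
```

```text
t 2.05 pos [ 0.5456 -0.0363  0.3003] zang 85.02 d [143.9  44.3  40.7] roll -0.007 F [ 1.5 -5.5  0.9] T [-0.25 -0.15  0.04] j7 1.56 g 0.0003
t 2.05 pos [ 0.5456 -0.0363  0.3003] zang 85.02 d [144.4 -41.   11.5] roll None F [ 1.5 -5.5  0.9] T [-0.25 -0.15  0.04] j7 1.56 g 0.0003
```

Request:
step_arm([
  {"x": 0,"y": 15,"z": 15,"roll": 0},
  {"x": 20,"y": 35,"z": 30,"roll": 0},
  {"x": 50,"y": 42,"z": 40,"roll": 0},
  {"x": 80,"y": 42,"z": 40,"roll": 0},
  {"x": 100,"y": 42,"z": 40,"roll": 0},
  {"x": 100,"y": 42,"z": 40,"roll": 0},
  {"x": 100,"y": 42,"z": 40,"roll": 0},
])

```text
t: 2.63
position: [0.5031, 0.0162, 0.1994]
orientation: [1.728, 1.569, -3.063]
ft_force: [0.8, 0.4, 0.4]
grip_width: 0.0003
```

```bash
python3 - <<'E'
from h import *
to(.5055,.0075,.156,85.4);c=shot('wrist','w3');to(.588,-.029,.156)
E
```

```text
t 2.63 pos [0.5031 0.0162 0.1994] zang 85.5 d [43.4 -3.2 -8.5] roll 0.002 F [0.8 0.4 0.4] T [-0.02 -0.02  0.01] j7 1.49 g 0.0003
t 2.68 pos [0.5039 0.0158 0.2005] zang 85.47 d [ 44.6 -87.3 -38. ] roll None F [-0.1 -0.3  0. ] T [ 0.03 -0.05 -0.  ] j7 1.49 g 0.0004
```

View pics/w3.png

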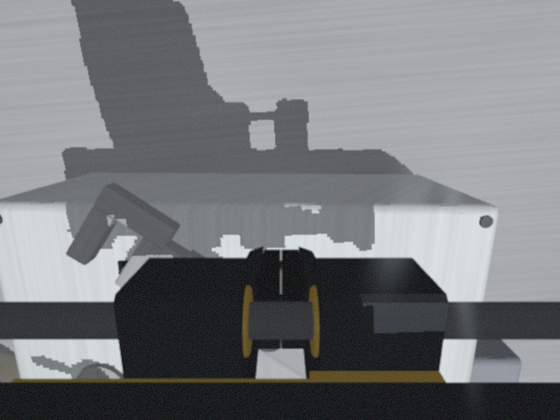

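Request:
step_arm([
  {"x": 20,"y": -1,"z": -8,"roll": 0},
  {"x": 40,"y": -2,"z": -8,"roll": 0},
  {"x": 44,"y": -2,"z": -8,"roll": 0},
  {"x": 44,"y": -2,"z": -8,"roll": 0},
  {"x": 44,"y": -2,"z": -8,"roll": 0},
])

```text
t: 3.1
position: [0.5052, 0.0069, 0.1571]
orientation: [-1.284, 1.569, 0.207]
ft_force: [-0.4, 0.0, 0.3]
grip_width: 0.0009
```

```bash
python3 - <<'E'
from h import *
to(.588,-.029,.156)
E
```

```text
t 3.1 pos [0.5052 0.0069 0.1571] zang 85.43 d [  1.2 -85.4 -29.2] roll None F [-0.4  0.   0.3] T [ 0.02 -0.05  0.02] j7 1.53 g 0.0009
```

Clear of the bar with no contact. Pushing in gentle steps, most of the way.

Request:
step_arm([
  {"x": 1,"y": -8,"z": -3,"roll": 0},
  {"x": 1,"y": -17,"z": -6,"roll": 0},
  {"x": 1,"y": -26,"z": -9,"roll": 0},
  {"x": 1,"y": -35,"z": -12,"roll": 0},
  {"x": 1,"y": -44,"z": -15,"roll": 0},
  {"x": 1,"y": -53,"z": -18,"roll": 0},
  {"x": 1,"y": -62,"z": -21,"roll": 0},
  {"x": 1,"y": -68,"z": -23,"roll": 0},
])

```text
t: 3.77
position: [0.5714, -0.0227, 0.1547]
orientation: [-2.107, 1.57, -0.617]
ft_force: [-1.4, 0.2, -0.2]
grip_width: 0.0008
```

```bash
python3 - <<'E'
from h import *
to(.588,-.029,.156);c=shot('top','t1')
a=cv2.imread('pics/t1.png')[85:255,205:385]; cv2.imwrite('pics/t1z.png',cv2.resize(a,(630,595),interpolation=cv2.INTER_CUBIC))
E
```

```text
t 3.77 pos [ 0.5714 -0.0227  0.1547] zang 85.4 d [ -1.3 -17.   -5. ] roll None F [-1.4  0.2 -0.2] T [-0.03  0.3   0.  ] j7 1.61 g 0.0008
```

View pics/t1z.png

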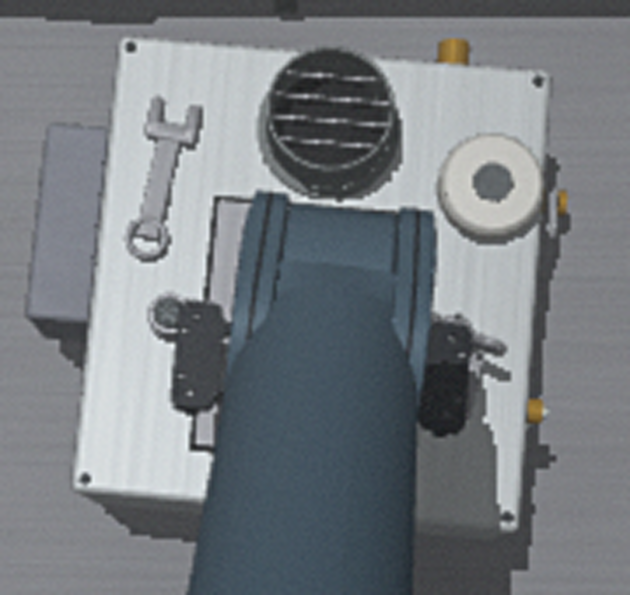

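Request:
step_arm([
  {"x": -1,"y": -4,"z": -1,"roll": 0},
  {"x": -1,"y": -8,"z": -2,"roll": 0},
  {"x": -1,"y": -12,"z": -4,"roll": 0},
  {"x": -1,"y": -15,"z": -5,"roll": 0},
  {"x": -1,"y": -15,"z": -5,"roll": 0},
])

```text
t: 4.23
position: [0.5857, -0.0281, 0.156]
orientation: [-1.57, 1.569, -0.079]
ft_force: [-0.2, 0.1, -0.8]
grip_width: 0.0004
```

```bash
python3 - <<'E'
from h import *
to(.588,-.029,.156)
E
```

```text
t 4.23 pos [ 0.5857 -0.0281  0.156 ] zang 85.44 d [ 0.  -2.4 -0.7] roll None F [-0.2  0.1 -0.8] T [-0.02 -0.01 -0.  ] j7 1.62 g 0.0004
```

Request:
step_arm([
  {"x": 0,"y": -1,"z": 0,"roll": 0},
  {"x": 0,"y": -2,"z": 0,"roll": 0},
  {"x": 0,"y": -3,"z": 0,"roll": 0},
  {"x": 0,"y": -4,"z": 0,"roll": 0},
  {"x": 0,"y": -4,"z": 0,"roll": 0},
])

```text
t: 4.65
position: [0.5887, -0.0285, 0.1557]
orientation: [-2.713, 1.571, -1.222]
ft_force: [-1.7, -0.8, -0.1]
grip_width: 0.0003
```

```bash
python3 - <<'E'
from h import *
to(.588,-.029,.156)
E
```

```text
t 4.65 pos [ 0.5887 -0.0285  0.1557] zang 85.42 d [-0.3  0.7 -0.5] roll None F [-1.7 -0.8 -0.1] T [-0.05  0.14  0.04] j7 1.62 g 0.0003
```

Request:
step_arm([
  {"x": 0,"y": -1,"z": 0,"roll": 0},
  {"x": 0,"y": -2,"z": 0,"roll": 0},
  {"x": 0,"y": -3,"z": 0,"roll": 0},
  {"x": 0,"y": -3,"z": 0,"roll": 0},
  {"x": 0,"y": -3,"z": 0,"roll": 0},
])

```text
t: 5.07
position: [0.589, -0.0285, 0.1555]
orientation: [1.546, 1.565, 3.037]
ft_force: [-10.3, 0.4, 7.7]
grip_width: 0.0004
```

```bash
python3 - <<'E'
from h import *
to(.588,-.029,.156)
E
```

```text
t 5.07 pos [ 0.589  -0.0285  0.1555] zang 85.42 d [-0.5  0.9 -0.5] roll None F [-10.3   0.4   7.7] T [-0.03  2.06 -0.06] j7 1.62 g 0.0004
```

Request:
step_arm([
  {"x": 0,"y": 8,"z": 0,"roll": 0},
  {"x": 0,"y": 16,"z": 0,"roll": 0},
  {"x": -25,"y": 16,"z": 0,"roll": 0},
  {"x": -60,"y": 16,"z": 0,"roll": 0},
  {"x": -100,"y": 0,"z": -20,"roll": 0},
  {"x": -130,"y": -15,"z": -50,"roll": 0},
  {"x": -144,"y": -25,"z": -75,"roll": 0},
  {"x": -144,"y": -38,"z": -84,"roll": 0},
])

```text
t: 5.73
position: [0.6248, -0.1218, 0.3057]
orientation: [-1.901, 1.56, -0.415]
ft_force: [-0.3, -0.8, 1.0]
grip_width: 0.0006
```

Request:
step_arm([
  {"x": 0,"y": 0,"z": 0,"roll": 0},
  {"x": 0,"y": 0,"z": 0,"roll": 0},
  {"x": 0,"y": 0,"z": 0,"roll": 0},
], hand=46)

```text
t: 5.98
position: [0.6222, -0.1139, 0.2989]
orientation: [0.935, 1.569, 2.427]
ft_force: [-0.2, 0.3, -0.8]
grip_width: 0.0183
```

```bash
python3 - <<'E'
from h import *
to(.6045,-.117,.18);c=shot('wrist','w4')
E
```

```text
t 5.98 pos [ 0.6222 -0.1139  0.2989] zang 85.5 d [118.9  17.3  -4.6] roll None F [-0.2  0.3 -0.8] T [-0.02  0.02 -0.02] j7 1.73 g 0.0183
```

View pics/w4.png

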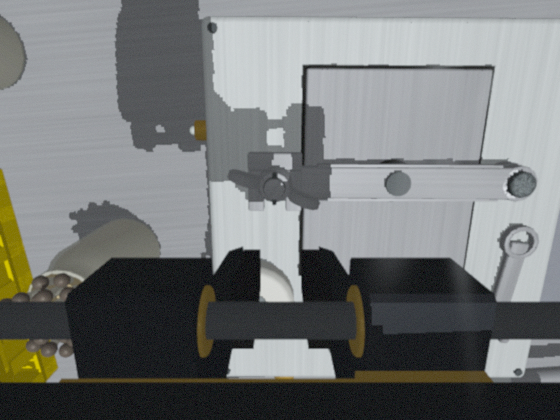

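```bash
python3 - <<'E'
from h import *
import pickle
c=pickle.load(open('pics/w4.pkl','rb'))
for n,u,v,z in(('stud',272,187,.193),('mid',398,184,.1675),('piv',522,184,.169),('tipR',231,176,.195),('tipL',318,204,.195)):
    print(n,onz(c,u,v,z).round(4))
a=cv2.imread('pics/w4.png')[130:240,200:350]; cv2.imwrite('pics/w4z.png',cv2.resize(a,(750,550),interpolation=cv2.INTER_CUBIC))
E
```

```text
stud [ 0.6041 -0.119   0.193 ]
mid [ 0.6145 -0.0183  0.1675]
piv [0.622  0.0806 0.169 ]
tipR [ 0.5933 -0.1477  0.195 ]
tipL [ 0.6191 -0.0861  0.195 ]
```

View pics/w4z.png

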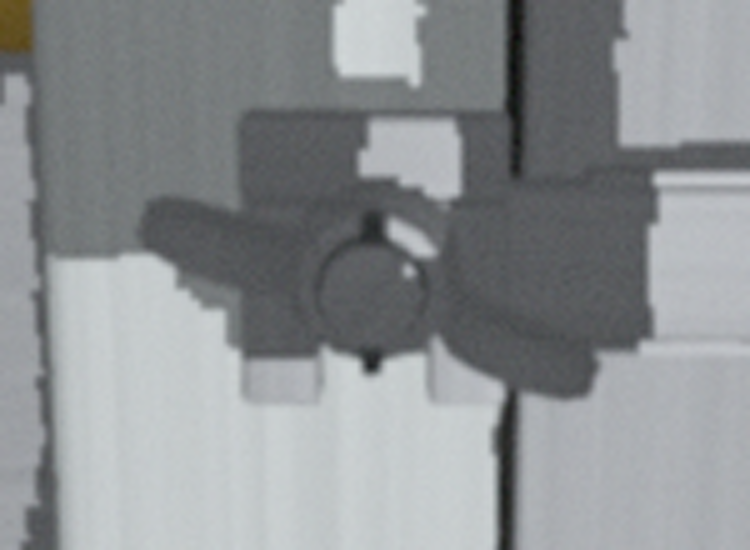

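Request:
step_arm([
  {"x": 10,"y": 5,"z": -1,"roll": -0.1},
  {"x": 20,"y": 10,"z": -3,"roll": -0.2},
  {"x": 35,"y": 17,"z": -5,"roll": -0.3},
  {"x": 50,"y": 18,"z": -6,"roll": -0.4},
  {"x": 60,"y": 18,"z": -6,"roll": -0.5},
  {"x": 60,"y": 18,"z": -6,"roll": -0.55},
  {"x": 60,"y": 18,"z": -6,"roll": -0.55},
  {"x": 60,"y": 18,"z": -6,"roll": -0.55},
])

```text
t: 6.7
position: [0.6041, -0.1189, 0.2396]
orientation: [0.144, 1.57, 2.185]
ft_force: [-0.2, 0.1, 0.3]
grip_width: 0.0457
```

```bash
python3 - <<'E'
from h import *
to(.604,-.118,.181,117);c=shot('wrist','w5');to(.604,-.118,.181,117);c=shot('side','s5')
a=cv2.imread('pics/s5.png')[120:270,240:430]; cv2.imwrite('pics/s5z.png',cv2.resize(a,(760,600),interpolation=cv2.INTER_CUBIC))
E
```

```text
t 6.7 pos [ 0.6041 -0.1189  0.2396] zang 116.91 d [58.6 -0.3  0.8] roll -0.002 F [-0.2  0.1  0.3] T [0.05 0.01 0.01] j7 2.25 g 0.0457
t 6.75 pos [ 0.6044 -0.1191  0.2399] zang 116.89 d [58.9 -0.1  1.2] roll -0.002 F [-0.  -0.2  0.4] T [0.03 0.05 0.01] j7 2.25 g 0.0462
```

View pics/w5.png

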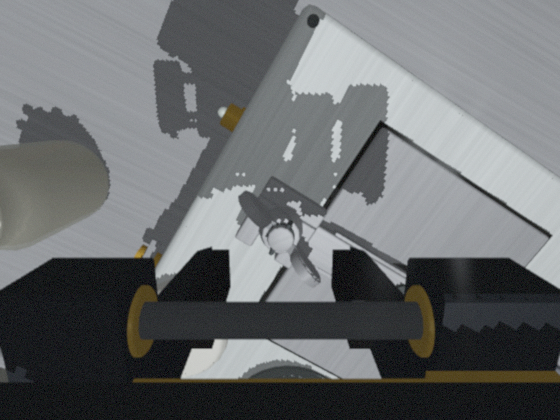

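View pics/s5z.png

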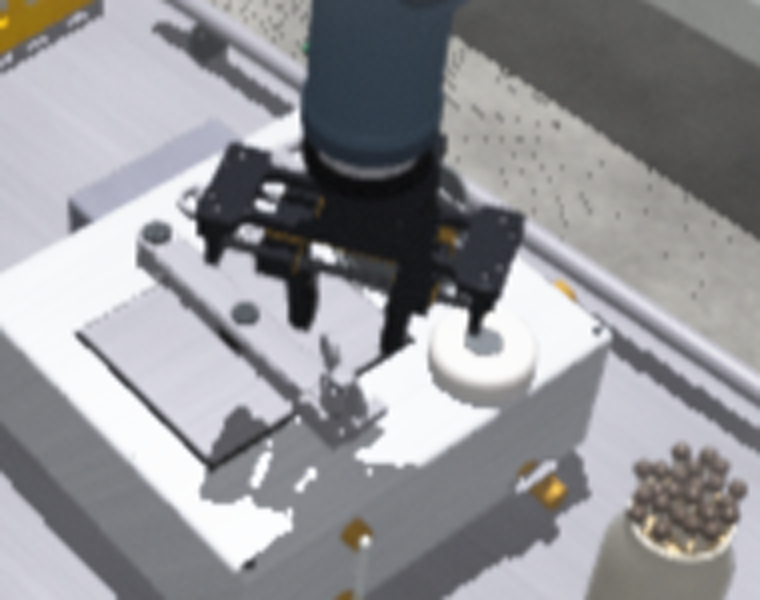

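```bash
python3 - <<'E'
from h import *
import pickle
c=pickle.load(open('pics/w5.pkl','rb'))
for n,u,v,z in(('stud',281,239,.193),('tipR',246,199,.195),('tipL',314,280,.195)):
    print(n,onz(c,u,v,z).round(4))
E
```

```text
stud [ 0.6055 -0.1176  0.193 ]
tipR [ 0.5926 -0.1462  0.195 ]
tipL [ 0.619  -0.0886  0.195 ]
```

Request:
step_arm([
  {"x": 15,"y": 0,"z": 1,"roll": 0},
  {"x": 35,"y": 0,"z": 1,"roll": 0},
  {"x": 50,"y": 0,"z": 1,"roll": 0},
  {"x": 59,"y": 0,"z": 1,"roll": 0},
  {"x": 59,"y": 0,"z": 1,"roll": 0},
  {"x": 59,"y": 0,"z": 1,"roll": 0},
])

```text
t: 7.3
position: [0.6041, -0.1189, 0.181]
orientation: [2.105, 1.571, -2.138]
ft_force: [0.4, -0.5, 0.7]
grip_width: 0.0455
```

```bash
python3 - <<'E'
from h import *
to(.605,-.1177,.181,117)
E
```

```text
t 7.3 pos [ 0.6041 -0.1189  0.181 ] zang 116.93 d [-0.  -1.3  0.6] roll -0.001 F [ 0.4 -0.5  0.7] T [ 0.05  0.06 -0.03] j7 2.26 g 0.0455
```

Request:
step_arm([
  {"x": 0,"y": -1,"z": 0,"roll": 0.1},
  {"x": 0,"y": -1,"z": 0,"roll": 0.2},
  {"x": 0,"y": -1,"z": 0,"roll": 0.3},
  {"x": 0,"y": -1,"z": 0,"roll": 0.4},
  {"x": 0,"y": -1,"z": 0,"roll": 0.5},
  {"x": 0,"y": -1,"z": 0,"roll": 0.6},
  {"x": 0,"y": -1,"z": 0,"roll": 0.7},
  {"x": 0,"y": -1,"z": 0,"roll": 0.8},
])

```text
t: 7.97
position: [0.6059, -0.1185, 0.1822]
orientation: [-1.237, 1.568, -0.0]
ft_force: [-0.5, 0.1, 0.6]
grip_width: 0.0458
```

```bash
python3 - <<'E'
from h import *
to(.605,-.1177,.181,117);c=shot('wrist','w6')
E
```

```text
t 7.97 pos [ 0.6059 -0.1185  0.1822] zang 70.82 d [1.2 1.1 0.5] roll -0.806 F [-0.5  0.1  0.6] T [-0.   -0.03 -0.02] j7 1.57 g 0.0458
```

View pics/w6.png

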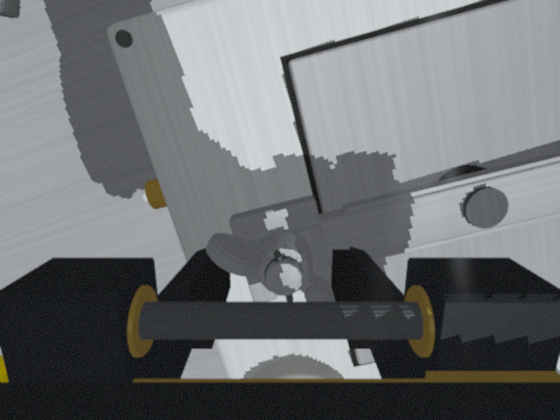

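Request:
step_arm([
  {"x": 1,"y": 0,"z": 0,"roll": 0.11},
  {"x": 1,"y": 0,"z": 0,"roll": 0.22},
  {"x": 1,"y": 0,"z": 0,"roll": 0.33},
  {"x": 1,"y": 0,"z": 0,"roll": 0.44},
  {"x": 1,"y": 0,"z": 0,"roll": 0.55},
  {"x": 1,"y": 0,"z": 0,"roll": 0.66},
  {"x": 1,"y": 0,"z": 0,"roll": 0.77},
  {"x": 1,"y": 0,"z": 0,"roll": 0.88},
])

```text
t: 8.68
position: [0.6055, -0.1176, 0.1808]
orientation: [0.385, 1.569, 0.743]
ft_force: [-0.2, 2.1, -1.2]
grip_width: 0.046
```

```bash
python3 - <<'E'
from h import *
to(.605,-.1177,.181,117);c=shot('wrist','w7')
E
```

```text
t 8.68 pos [ 0.6055 -0.1176  0.1808] zang 20.56 d [-0.2  0.1 -0.5] roll -1.683 F [-0.2  2.1 -1.2] T [ 0.27  0.11 -0.03] j7 0.82 g 0.046
```

View pics/w7.png

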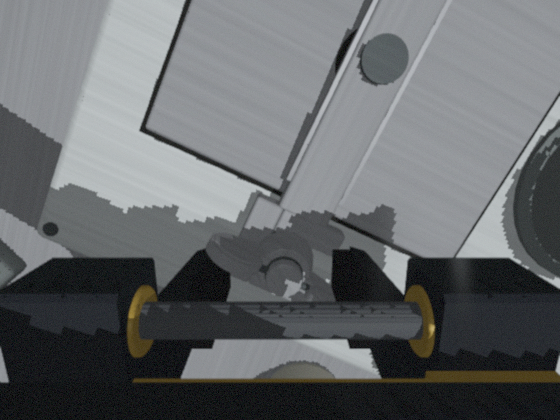

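Request:
step_arm([
  {"x": 0,"y": 0,"z": 0,"roll": 0.11},
  {"x": 0,"y": 0,"z": 0,"roll": 0.22},
  {"x": 0,"y": 0,"z": 0,"roll": 0.33},
  {"x": 0,"y": 0,"z": 0,"roll": 0.44},
  {"x": 0,"y": 0,"z": 0,"roll": 0.55},
  {"x": 0,"y": 0,"z": 0,"roll": 0.66},
  {"x": 0,"y": 0,"z": 0,"roll": 0.77},
  {"x": 0,"y": 0,"z": 0,"roll": 0.88},
])

```text
t: 9.4
position: [0.6057, -0.1176, 0.1805]
orientation: [1.254, 1.569, 0.735]
ft_force: [0.6, 1.6, 0.2]
grip_width: 0.0462
```

```bash
python3 - <<'E'
from h import *
to(.605,-.1177,.181,117)
E
```

```text
t 9.4 pos [ 0.6057 -0.1176  0.1805] zang -29.72 d [-0.5 -0.5 -0.6] roll -2.561 F [0.6 1.6 0.2] T [ 0.21 -0.02  0.05] j7 0.08 g 0.0462
```

Request:
step_arm([
  {"x": 0,"y": 0,"z": 0,"roll": 0.11},
  {"x": 0,"y": 0,"z": 0,"roll": 0.22},
  {"x": 0,"y": 0,"z": 0,"roll": 0.33},
  {"x": 0,"y": 0,"z": 0,"roll": 0.44},
  {"x": 0,"y": 0,"z": 0,"roll": 0.55},
  {"x": 0,"y": 0,"z": 0,"roll": 0.66},
  {"x": 0,"y": 0,"z": 0,"roll": 0.77},
  {"x": 0,"y": 0,"z": 0,"roll": 0.88},
])

```text
t: 10.07
position: [0.6061, -0.1179, 0.1806]
orientation: [1.776, 1.569, 0.378]
ft_force: [2.0, 0.3, -1.5]
grip_width: 0.0457
```

```bash
python3 - <<'E'
from h import *
to(.605,-.1177,.181,117);c=shot('wrist','w8')
E
```

```text
t 10.07 pos [ 0.6061 -0.1179  0.1806] zang -80.14 d [-0.5 -1.  -0.4] roll 2.842 F [ 2.   0.3 -1.5] T [ 0.14 -0.13  0.07] j7 -0.66 g 0.0457
```

View pics/w8.png

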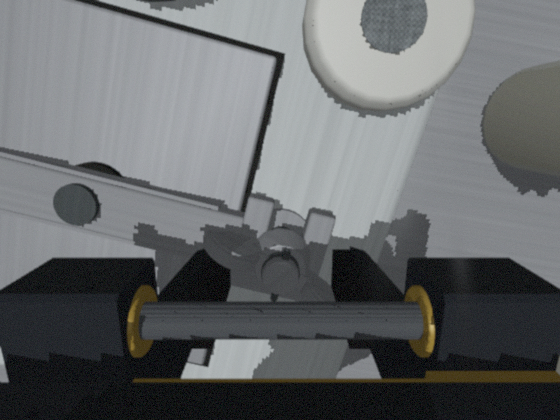

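Request:
step_arm([
  {"x": 0,"y": 0,"z": 0,"roll": 0.11},
  {"x": 0,"y": 0,"z": 0,"roll": 0.22},
  {"x": 0,"y": 0,"z": 0,"roll": 0.33},
  {"x": 0,"y": 0,"z": 0,"roll": 0.44},
  {"x": 0,"y": 0,"z": 0,"roll": 0.55},
  {"x": 0,"y": 0,"z": 0,"roll": 0.66},
  {"x": 0,"y": 0,"z": 0,"roll": 0.77},
  {"x": 0,"y": 0,"z": 0,"roll": 0.88},
])

```text
t: 10.78
position: [0.6055, -0.1181, 0.1801]
orientation: [3.112, 1.57, 0.835]
ft_force: [-0.0, 1.3, 0.5]
grip_width: 0.0464
```

```bash
python3 - <<'E'
from h import *
to(.605,-.1177,.181,117)
E
```

```text
t 10.78 pos [ 0.6055 -0.1181  0.1801] zang -130.48 d [-0.9 -0.7 -0. ] roll 1.964 F [-0.   1.3  0.5] T [ 0.18 -0.03  0.02] j7 -1.43 g 0.0464
```

Request:
step_arm([
  {"x": 0,"y": 0,"z": 0,"roll": 0.08},
  {"x": 0,"y": 0,"z": 0,"roll": 0.16},
  {"x": 0,"y": 0,"z": 0,"roll": 0.24},
  {"x": 0,"y": 0,"z": 0,"roll": 0.32},
])

```text
t: 11.12
position: [0.6054, -0.1178, 0.18]
orientation: [-2.314, 1.569, 1.373]
ft_force: [1.5, 1.3, 0.3]
grip_width: 0.0462
```

```bash
python3 - <<'E'
from h import *
to(.605,-.1177,.181,117);c=shot('wrist','w9')
E
```

```text
t 11.12 pos [ 0.6054 -0.1178  0.18  ] zang -148.72 d [-1.  -0.3  0.3] roll 1.646 F [1.5 1.3 0.3] T [0.38 0.03 0.03] j7 -1.73 g 0.0462
```

View pics/w9.png

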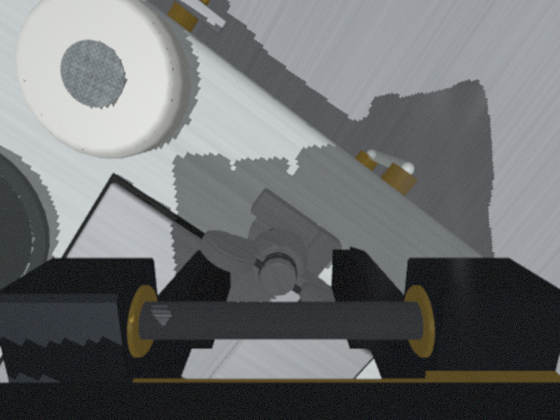

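Request:
step_arm([
  {"x": 0,"y": 0,"z": 0,"roll": 0.08},
  {"x": 0,"y": 0,"z": 0,"roll": 0.16},
  {"x": 0,"y": 0,"z": 0,"roll": 0.24},
  {"x": 0,"y": 0,"z": 0,"roll": 0.32},
])

```text
t: 11.5
position: [0.6054, -0.1178, 0.1799]
orientation: [-2.014, 1.569, 1.354]
ft_force: [2.2, 2.1, -0.9]
grip_width: 0.0462
```

```bash
python3 - <<'E'
from h import *
to(.605,-.1177,.181,117)
E
```

```text
t 11.5 pos [ 0.6054 -0.1178  0.1799] zang -167.01 d [-1.1 -0.2  0.3] roll 1.326 F [ 2.2  2.1 -0.9] T [ 0.37 -0.06  0.01] j7 -2.05 g 0.0462
```

Request:
step_arm([
  {"x": 0,"y": 0,"z": 0,"roll": 0.08},
  {"x": 0,"y": 0,"z": 0,"roll": 0.16},
  {"x": 0,"y": 0,"z": 0,"roll": 0.24},
  {"x": 0,"y": 0,"z": 0,"roll": 0.32},
])

```text
t: 11.83
position: [0.6052, -0.1178, 0.1798]
orientation: [-1.437, 1.569, 1.611]
ft_force: [0.1, 1.4, -1.0]
grip_width: 0.0459
```

```bash
python3 - <<'E'
from h import *
to(.605,-.1177,.181,117);c=shot('wrist','w10')
print(robot.sense()['joints'].round(2))
E
```

```text
t 11.83 pos [ 0.6052 -0.1178  0.1798] zang 174.65 d [-1.2 -0.1  0.2] roll 1.006 F [ 0.1  1.4 -1. ] T [ 0.39 -0.02 -0.  ] j7 -2.36 g 0.0459
[-0.62  0.93  1.23  1.73 -0.94  1.21 -2.37]
```

View pics/w10.png

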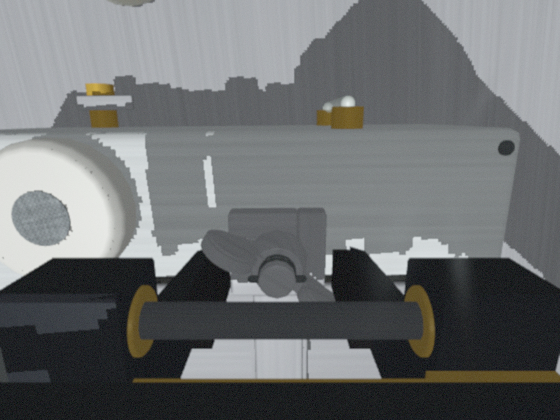

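Request:
step_arm([
  {"x": 0,"y": 0,"z": 0,"roll": -0.08},
  {"x": 0,"y": 0,"z": 0,"roll": -0.16},
  {"x": -20,"y": 0,"z": 0,"roll": -0.16},
  {"x": -45,"y": 0,"z": 0,"roll": -0.2},
  {"x": -50,"y": 0,"z": 0,"roll": -0.3},
  {"x": -50,"y": 0,"z": 0,"roll": -0.42},
  {"x": -50,"y": 0,"z": 0,"roll": -0.54},
  {"x": -50,"y": 0,"z": 0,"roll": -0.66},
])

```text
t: 12.55
position: [0.605, -0.1188, 0.2304]
orientation: [2.36, 1.57, -0.205]
ft_force: [-0.1, 0.2, -0.1]
grip_width: 0.0456
```

Request:
step_arm([
  {"x": 0,"y": 0,"z": 0,"roll": -0.12},
  {"x": 0,"y": 0,"z": 0,"roll": -0.24},
  {"x": 0,"y": 0,"z": 0,"roll": -0.36},
  {"x": 0,"y": 0,"z": 0,"roll": -0.48},
  {"x": 0,"y": 0,"z": 0,"roll": -0.6},
  {"x": 0,"y": 0,"z": 0,"roll": -0.72},
  {"x": 0,"y": 0,"z": 0,"roll": -0.84},
  {"x": 0,"y": 0,"z": 0,"roll": -0.96},
])

```text
t: 13.22
position: [0.605, -0.1189, 0.2303]
orientation: [1.208, 1.57, -0.398]
ft_force: [-0.5, 0.4, 0.6]
grip_width: 0.0458
```

Request:
step_arm([
  {"x": 0,"y": 0,"z": 0,"roll": -0.12},
  {"x": 0,"y": 0,"z": 0,"roll": -0.24},
  {"x": 0,"y": 0,"z": 0,"roll": -0.36},
  {"x": 0,"y": 0,"z": 0,"roll": -0.48},
  {"x": 0,"y": 0,"z": 0,"roll": -0.6},
  {"x": 0,"y": 0,"z": 0,"roll": -0.72},
  {"x": 0,"y": 0,"z": 0,"roll": -0.84},
  {"x": 0,"y": 0,"z": 0,"roll": -0.96},
])

```text
t: 13.88
position: [0.605, -0.1191, 0.2304]
orientation: [0.141, 1.57, -0.505]
ft_force: [-0.0, 0.2, -0.1]
grip_width: 0.046
```

Request:
step_arm([
  {"x": 0,"y": 0,"z": 0,"roll": -0.12},
  {"x": 0,"y": 0,"z": 0,"roll": -0.24},
  {"x": 0,"y": 0,"z": 0,"roll": -0.36},
  {"x": 0,"y": 0,"z": 0,"roll": -0.48},
  {"x": 0,"y": 0,"z": 0,"roll": -0.6},
  {"x": 0,"y": 0,"z": 0,"roll": -0.72},
  {"x": 0,"y": 0,"z": 0,"roll": -0.84},
  {"x": 0,"y": 0,"z": 0,"roll": -0.84},
])

```text
t: 14.55
position: [0.605, -0.1192, 0.2305]
orientation: [-0.48, 1.569, -0.289]
ft_force: [-1.0, -0.3, -0.5]
grip_width: 0.0461
```

```bash
python3 - <<'E'
from h import *
to(.605,-.1177,.180,17);c=shot('wrist','w11')
print(robot.sense()['joints'].round(2))
E
```

```text
t 14.55 pos [ 0.605  -0.1192  0.2305] zang 10.95 d [50.5  1.5  0.3] roll -0.106 F [-1.  -0.3 -0.5] T [-0.07  0.04 -0.03] j7 0.52 g 0.0461
[-0.2   0.52  0.45  1.66 -0.25  1.02  0.52]
```

View pics/w11.png

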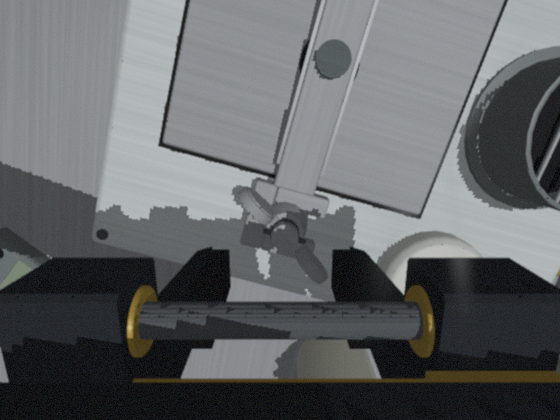

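```bash
python3 - <<'E'
from h import *
import pickle
c=pickle.load(open('pics/w11.pkl','rb'))
a=onz(c,241,193,.193);b=onz(c,317,274,.193);d=b-a
print(a,b,np.degrees(np.arctan2(d[1],d[0])), np.linalg.norm(d), onz(c,283,234,.193))
E
```

```text
[ 0.57821129 -0.09748193  0.193     ] [ 0.62857925 -0.13596737  0.193     ] -37.38292556255574 0.06338816894895971 [ 0.60483592 -0.11598452  0.193     ]
```

Request:
step_arm([
  {"x": 20,"y": 1,"z": 0,"roll": 0},
  {"x": 40,"y": 1,"z": 0,"roll": 0},
  {"x": 50,"y": 1,"z": 0,"roll": 0},
  {"x": 50,"y": 1,"z": 0,"roll": 0},
  {"x": 50,"y": 1,"z": 0,"roll": 0.1},
  {"x": 50,"y": 1,"z": 0,"roll": 0.2},
  {"x": 50,"y": 1,"z": 0,"roll": 0.3},
])

```text
t: 15.18
position: [0.6053, -0.1178, 0.1809]
orientation: [0.023, 1.569, -0.101]
ft_force: [1.2, 1.2, -2.0]
grip_width: 0.0456
```

```bash
python3 - <<'E'
from h import *
to(.605,-.1177,.180,17)
E
```

```text
t 15.18 pos [ 0.6053 -0.1178  0.1809] zang -7.12 d [ 0.9  0.1 -0.3] roll -0.421 F [ 1.2  1.2 -2. ] T [ 0.18 -0.02  0.04] j7 0.28 g 0.0456
```

Request:
step_arm([
  {"x": 0,"y": 0,"z": 0,"roll": 0.07},
  {"x": 0,"y": 0,"z": 0,"roll": 0.14},
  {"x": 0,"y": 0,"z": 0,"roll": 0.21},
  {"x": 0,"y": 0,"z": 0,"roll": 0.28},
  {"x": 0,"y": 0,"z": 0,"roll": 0.35},
])

```text
t: 15.6
position: [0.6056, -0.1171, 0.1809]
orientation: [0.686, 1.569, 0.214]
ft_force: [1.5, 1.5, -1.0]
grip_width: 0.0458
```

```bash
python3 - <<'E'
from h import *
to(.605,-.1177,.180,17)
E
```

```text
t 15.6 pos [ 0.6056 -0.1171  0.1809] zang -27.04 d [ 0.9 -0.8 -0.2] roll -0.769 F [ 1.5  1.5 -1. ] T [ 0.12 -0.03 -0.02] j7 -0.02 g 0.0458
```

Request:
step_arm([
  {"x": 0,"y": 0,"z": 0,"roll": 0.07},
  {"x": 0,"y": 0,"z": 0,"roll": 0.14},
  {"x": 0,"y": 0,"z": 0,"roll": 0.21},
  {"x": 0,"y": 0,"z": 0,"roll": 0.28},
  {"x": 0,"y": 0,"z": 0,"roll": 0.35},
])

```text
t: 16.02
position: [0.6057, -0.117, 0.1809]
orientation: [1.068, 1.569, 0.247]
ft_force: [0.8, 1.5, -0.9]
grip_width: 0.0456
```

```bash
python3 - <<'E'
from h import *
to(.605,-.1177,.180,17);c=shot('wrist','w12')
E
```

```text
t 16.02 pos [ 0.6057 -0.117   0.1809] zang -47.08 d [ 0.9 -1.   0. ] roll -1.118 F [ 0.8  1.5 -0.9] T [ 0.18 -0.08  0.03] j7 -0.31 g 0.0456
```

View pics/w12.png

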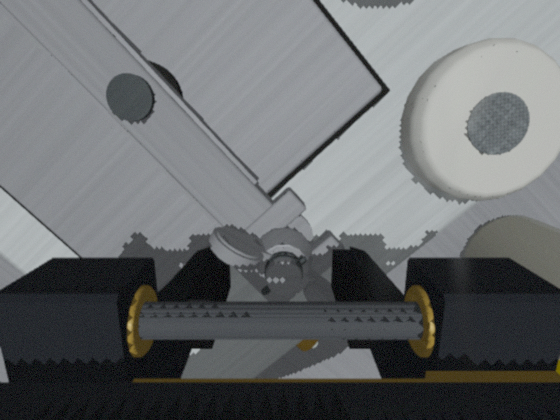

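Request:
step_arm([
  {"x": 1,"y": 0,"z": 0,"roll": 0.07},
  {"x": 1,"y": 0,"z": 0,"roll": 0.14},
  {"x": 1,"y": 0,"z": 0,"roll": 0.21},
  {"x": 1,"y": 0,"z": 0,"roll": 0.28},
  {"x": 1,"y": 0,"z": 0,"roll": 0.35},
])

```text
t: 16.48
position: [0.6058, -0.1172, 0.1799]
orientation: [1.288, 1.568, 0.118]
ft_force: [1.8, 1.0, -0.4]
grip_width: 0.0461
```

```bash
python3 - <<'E'
from h import *
to(.605,-.1177,.180,17)
E
```

```text
t 16.48 pos [ 0.6058 -0.1172  0.1799] zang -67.04 d [-0.1 -0.9  0.1] roll -1.467 F [ 1.8  1.  -0.4] T [ 0.13 -0.1   0.04] j7 -0.61 g 0.0461
```

Request:
step_arm([
  {"x": 0,"y": 0,"z": 0,"roll": 0.06},
  {"x": 0,"y": 0,"z": 0,"roll": 0.12},
  {"x": 0,"y": 0,"z": 0,"roll": 0.18},
  {"x": 0,"y": 0,"z": 0,"roll": 0.24},
])

```text
t: 16.82
position: [0.6058, -0.1173, 0.1799]
orientation: [1.459, 1.569, 0.05]
ft_force: [2.6, 0.3, 0.0]
grip_width: 0.0458
```

```bash
python3 - <<'E'
from h import *
to(.605,-.1177,.180,17)
E
```

```text
t 16.82 pos [ 0.6058 -0.1173  0.1799] zang -80.77 d [-0.1 -0.9  0.3] roll -1.706 F [2.6 0.3 0. ] T [ 0.09 -0.16  0.03] j7 -0.81 g 0.0458
```

Request:
step_arm([
  {"x": 0,"y": 0,"z": 0,"roll": 0.06},
  {"x": 0,"y": 0,"z": 0,"roll": 0.12},
  {"x": 0,"y": 0,"z": 0,"roll": 0.18},
  {"x": 0,"y": 0,"z": 0,"roll": 0.24},
])

```text
t: 17.15
position: [0.6058, -0.1174, 0.1799]
orientation: [1.643, 1.568, -0.007]
ft_force: [1.4, 0.1, 0.4]
grip_width: 0.0461
```

```bash
python3 - <<'E'
from h import *
to(.605,-.1177,.180,17);c=shot('wrist','w13')
E
```

```text
t 17.15 pos [ 0.6058 -0.1174  0.1799] zang -94.52 d [-0.1 -0.8  0.4] roll -1.946 F [1.4 0.1 0.4] T [ 0.06 -0.18  0.03] j7 -1.01 g 0.0461
```

View pics/w13.png

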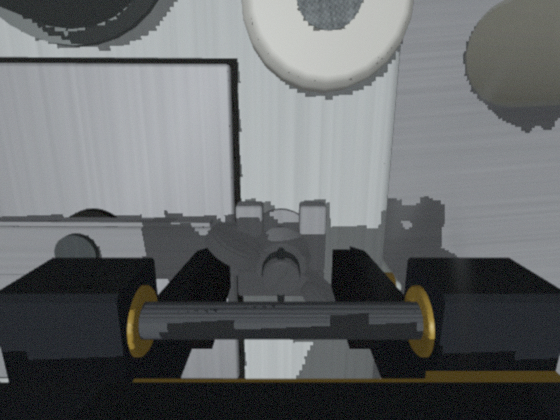

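Request:
step_arm([
  {"x": 0,"y": 0,"z": 0,"roll": 0.06},
  {"x": 0,"y": 0,"z": 0,"roll": 0.12},
  {"x": 0,"y": 0,"z": 0,"roll": 0.18},
  {"x": 0,"y": 0,"z": 0,"roll": 0.24},
])

```text
t: 17.53
position: [0.6056, -0.1176, 0.1797]
orientation: [1.779, 1.569, -0.11]
ft_force: [1.7, 0.3, -0.0]
grip_width: 0.0458
```

```bash
python3 - <<'E'
from h import *
to(.605,-.1177,.180,17)
E
```

```text
t 17.53 pos [ 0.6056 -0.1176  0.1797] zang -108.21 d [-0.3 -0.5  0.3] roll -2.185 F [ 1.7  0.3 -0. ] T [-0.04 -0.19  0.04] j7 -1.21 g 0.0458
```

Request:
step_arm([
  {"x": 0,"y": 0,"z": 0,"roll": 0.06},
  {"x": 0,"y": 0,"z": 0,"roll": 0.12},
  {"x": 0,"y": 0,"z": 0,"roll": 0.18},
  {"x": 0,"y": 0,"z": 0,"roll": 0.24},
])

```text
t: 17.87
position: [0.6055, -0.1177, 0.1797]
orientation: [1.937, 1.569, -0.191]
ft_force: [1.5, -0.4, 0.2]
grip_width: 0.0459
```

```bash
python3 - <<'E'
from h import *
to(.605,-.1177,.180,17)
E
```

```text
t 17.87 pos [ 0.6055 -0.1177  0.1797] zang -121.97 d [-0.3 -0.4  0.3] roll -2.425 F [ 1.5 -0.4  0.2] T [-0.06 -0.17  0.02] j7 -1.41 g 0.0459
```

Still turning easily (~6.9 rad so far). Smaller steps to the stop.

Request:
step_arm([
  {"x": 0,"y": 0,"z": 0,"roll": 0.05},
  {"x": 0,"y": 0,"z": 0,"roll": 0.1},
  {"x": 0,"y": 0,"z": 0,"roll": 0.15},
])

```text
t: 18.12
position: [0.6054, -0.1178, 0.1797]
orientation: [2.02, 1.569, -0.258]
ft_force: [0.7, -0.7, 0.6]
grip_width: 0.0464
```

```bash
python3 - <<'E'
from h import *
to(.605,-.1177,.180,17)
E
```

```text
t 18.12 pos [ 0.6054 -0.1178  0.1797] zang -130.54 d [-0.3 -0.4  0.2] roll -2.575 F [ 0.7 -0.7  0.6] T [-0.14 -0.09  0.02] j7 -1.54 g 0.0464
```

Request:
step_arm([
  {"x": 0,"y": 0,"z": 0,"roll": 0.05},
  {"x": 0,"y": 0,"z": 0,"roll": 0.1},
  {"x": 0,"y": 0,"z": 0,"roll": 0.15},
])

```text
t: 18.37
position: [0.6055, -0.1179, 0.1796]
orientation: [1.219, 1.568, -1.203]
ft_force: [1.0, -2.1, -0.6]
grip_width: 0.0463
```

```bash
python3 - <<'E'
from h import *
to(.605,-.1177,.180,17)
E
```

```text
t 18.37 pos [ 0.6055 -0.1179  0.1796] zang -138.8 d [-0.4 -0.5  0.3] roll -2.719 F [ 1.  -2.1 -0.6] T [-0.52 -0.03  3.11] j7 -1.66 g 0.0463
```

Request:
step_arm([
  {"x": 0,"y": 0,"z": 0,"roll": 0.05},
  {"x": 0,"y": 0,"z": 0,"roll": 0.1},
  {"x": 0,"y": 0,"z": 0,"roll": 0.15},
])

```text
t: 18.62
position: [0.6056, -0.1177, 0.1797]
orientation: [0.738, 1.566, -1.823]
ft_force: [-1.0, -5.7, 1.1]
grip_width: 0.0465
```

```bash
python3 - <<'E'
from h import *
to(.605,-.1177,.180,17)
E
```

```text
t 18.62 pos [ 0.6056 -0.1177  0.1797] zang -146.73 d [-0.3 -0.4  0.5] roll -2.858 F [-1.  -5.7  1.1] T [-1.   0.3  7.5] j7 -1.78 g 0.0465
```

Request:
step_arm([
  {"x": 0,"y": 0,"z": 0,"roll": -0.12},
  {"x": 0,"y": 0,"z": 0,"roll": -0.22},
  {"x": 0,"y": 0,"z": 0,"roll": -0.22},
])

```text
t: 18.87
position: [0.6056, -0.1179, 0.1796]
orientation: [1.735, 1.569, -0.616]
ft_force: [2.0, -3.6, -1.0]
grip_width: 0.046
```

```bash
python3 - <<'E'
from h import *
to(.605,-.1177,.180,17);c=shot('wrist','w14')
E
```

```text
t 18.87 pos [ 0.6056 -0.1179  0.1796] zang -134.67 d [-0.4 -0.5  0.2] roll -2.647 F [ 2.  -3.6 -1. ] T [-0.48 -0.26  1.09] j7 -1.6 g 0.046
```

View pics/w14.png

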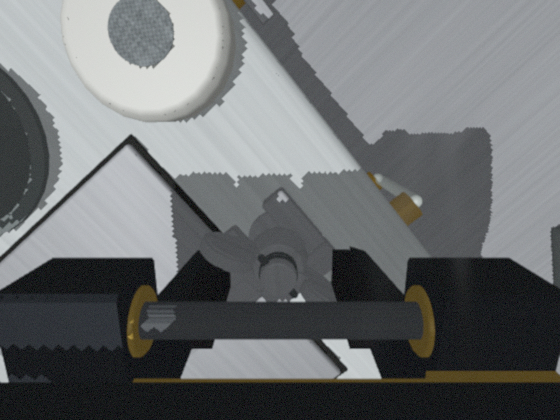

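Request:
step_arm([
  {"x": 0,"y": 0,"z": 0,"roll": -0.1},
  {"x": 0,"y": 0,"z": 0,"roll": -0.2},
  {"x": 0,"y": 0,"z": 0,"roll": -0.3},
  {"x": -15,"y": 0,"z": 0,"roll": -0.3},
  {"x": -40,"y": 0,"z": 0,"roll": -0.3},
  {"x": -60,"y": 0,"z": 0,"roll": -0.3},
  {"x": -60,"y": 0,"z": 0,"roll": -0.3},
])

```text
t: 19.5
position: [0.6065, -0.1189, 0.2438]
orientation: [1.942, 1.565, -0.123]
ft_force: [0.3, 0.1, 0.6]
grip_width: 0.0456
```

```bash
python3 - <<'E'
from h import *
to(.605,-.1177,.180,17);c=shot('wrist','w15')
E
```

```text
t 19.5 pos [ 0.6065 -0.1189  0.2438] zang -118.33 d [63.8 -2.2 -0.2] roll -2.362 F [0.3 0.1 0.6] T [ 0.01  0.11 -0.03] j7 -1.4 g 0.0456
```

View pics/w15.png

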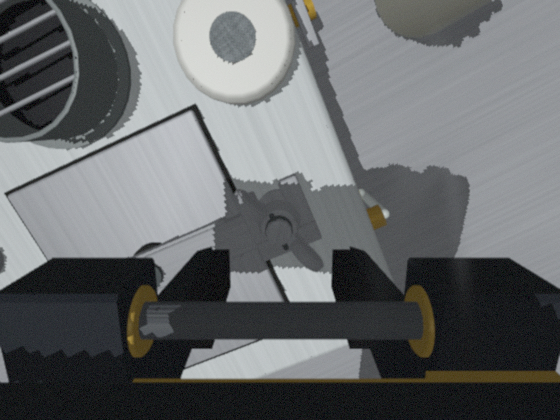

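```bash
python3 - <<'E'
from h import *
import pickle
c=pickle.load(open('pics/w15.pkl','rb'))
a=onz(c,236,194,.19);b=onz(c,318,266,.19);d=b-a
print(np.degrees(np.arctan2(d[1],d[0])), np.linalg.norm(d), onz(c,278,230,.193))
to(.43,.22,.36)
E
```

```text
-160.97950792922944 0.06706294923142932 [ 0.6077603  -0.11865562  0.193     ]
t 19.55 pos [ 0.6058 -0.1182  0.2417] zang -118.26 d [-119.  -314.5 -214.9] roll None F [0.6 0.1 0.1] T [0.05 0.2  0.02] j7 -1.4 g 0.0459
```

Request:
step_arm([
  {"x": -30,"y": 0,"z": 0,"roll": 0},
  {"x": -60,"y": -15,"z": -10,"roll": 0},
  {"x": -90,"y": -45,"z": -30,"roll": 0},
  {"x": -110,"y": -75,"z": -50,"roll": 0},
  {"x": -115,"y": -105,"z": -72,"roll": 0},
  {"x": -118,"y": -135,"z": -92,"roll": 0},
  {"x": -118,"y": -165,"z": -112,"roll": 0},
  {"x": -118,"y": -195,"z": -132,"roll": 0},
])

```text
t: 20.22
position: [0.4928, 0.0921, 0.3564]
orientation: [-1.584, 1.569, 2.636]
ft_force: [0.6, 0.7, -0.4]
grip_width: 0.0459
```

Request:
step_arm([
  {"x": 0,"y": -30,"z": -20,"roll": 0},
  {"x": 0,"y": -60,"z": -40,"roll": 0},
  {"x": 0,"y": -90,"z": -60,"roll": 0},
  {"x": 0,"y": -115,"z": -78,"roll": 0},
  {"x": 0,"y": -120,"z": -82,"roll": 0},
  {"x": 0,"y": -120,"z": -82,"roll": 0},
  {"x": 0,"y": -120,"z": -82,"roll": 0},
])

```text
t: 20.8
position: [0.4267, 0.2185, 0.3565]
orientation: [-0.198, 1.57, -2.259]
ft_force: [0.1, -1.0, 0.1]
grip_width: 0.0462
```

```bash
python3 - <<'E'
from h import *
to(.43,.22,.36);c=shot('top','t9');d=shot('side','s9')
a=cv2.imread('pics/t9.png')[85:255,205:385]; cv2.imwrite('pics/t9z.png',cv2.resize(a,(630,595),interpolation=cv2.INTER_CUBIC))
E
```

```text
t 20.8 pos [0.4267 0.2185 0.3565] zang -118.08 d [-3.5  2.2 -2.9] roll None F [ 0.1 -1.   0.1] T [0.02 0.12 0.01] j7 -2.36 g 0.0462
```

View pics/t9z.png

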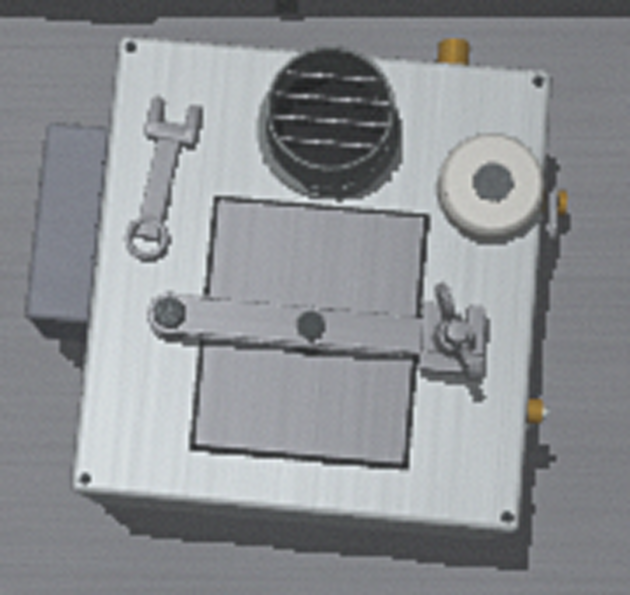

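View pics/s9.png

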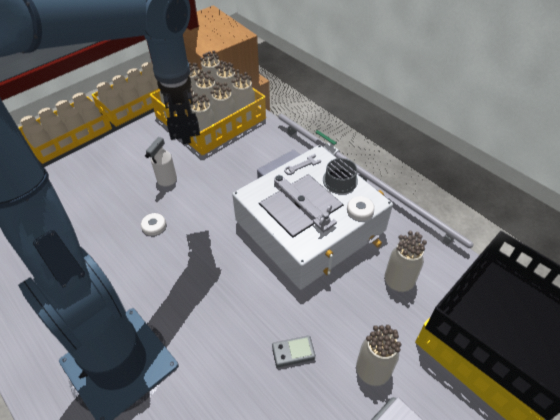

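```bash
python3 - <<'E'
from h import *
import pickle
c=pickle.load(open('pics/t9.pkl','rb'))
T=lambda u,v,z: onz(c,205+u/3.5,85+v/3.5,z)
p=T(169,311,.169);m=T(311,325,.1675);d=m-p;print(np.degrees(np.arctan2(-d[0],-d[1])),np.linalg.norm(d[:2]))
a=T(442,290,.195);b=T(468,376,.195);d=b-a;print(np.degrees(np.arctan2(d[1],d[0])))
print(robot.close_job())
E
```

```text
5.207419231316532 0.09976586388781915
-163.77472556203796
the job is handed in; nothing more can be done
None
```

I pushed the hold-down bar home around the stud, then turned the wing nut clockwise until it stopped on the bar. I handed the job in at about 21 s of the 67 s allowed.

- **Bar:** I pushed it with closed fingertips from about 0.6 rad out until it met its stop. There the force rose to about 10 N and the bar moved no further. The last views put it at 4.3° (wrist camera) and 5.2° (top camera), against the box's own 4.6°. That is about 0.01 rad from home.
- **Nut:** I turned it in two strokes with the fingers held about 46 mm apart, pushing on both wings without closing on them. It turned about 7.1 rad in total. At the stop the wrist torque went from near zero to 7.5 N m, while the net force stayed around 6 N. That was harder than needed, because the tool went about 14° past the point where the nut stopped. When I backed off, the torque fell in line with the angle, so the fingers or arm had flexed rather than the nut turning further.
- **After letting go:** The wings stood at -161° (wrist camera) and -164° (top camera). That agrees with the stop to within a few degrees.
- **Loose things:** In the last side and top pictures, the bottles, caps, spanner, sprayer and hygrometer looked to be where they started. The arm was clear of everything when I handed in.
- **Disagreement:** At the start, my side-camera points were 6–9 mm off in y from the top camera. The wrist camera agreed with the top one, so I used those two.

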